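# Lift the check weight from its case with the sprung tongs and set it on the balance

### The job

Check the balance: open the lid of the wooden weight case until it rests on its stop, take the sprung tongs from their stand and, squeezing them, lift the brass weight out of its deep pocket and stand it in the middle of the balance pan. Set it down, do not drop it, and touch the brass weight only with the tongs, never with the gripper. Then put the tongs back upright in their stand; leave the lid open, the steel weight in its pocket and the tube rack and the bottle where they are.

Things in the scene. Friction and masses are not known exactly. Their poses are not given: they have to be found in the camera images.
- lid (a joint): Angle of the case's lid: 0 shut, grows as it opens upwards, 1.92 resting open on its stop, leaning back 20 degrees past upright. Loose hinge: the lid (0.25 kg) falls shut when let go below about 1.5 and falls onto its stop when let go above about 1.7. Open, it stands on the case's +x side, its tab ending about 90 mm above the case.
- lid_hinge (a point): Centre of the lid's hinge line, on the upper far edge of the fixed wooden case, level with the case's top, 112 mm above the bench. Axes are the case's (they do not turn with the lid): x from the lid's tab to the hinge, y along the hinge, z up. The case is 56 (x) by 168 (y) by 112 mm high; the shut lid is a slab 10 mm thick on it.
- lid_tab (a point): Grip point on the brass tab that stands out level from the middle of the lid's front edge, in the lid's plane: 40 mm long, 30 mm wide along the hinge, 10 mm thick. The point is at mid-thickness and mid-width, 26 mm out from the lid's edge, 82 mm from the hinge line, 5 mm above hinge height when shut. Turns with the lid.
- pocket_a (a point): Centre of the mouth of the pocket on the case's +y side (at the case's top, under the lid). Each pocket is a slot 40 mm (case x) by 72 mm (case y), 100 mm deep, its floor 12 mm above the bench; walls 8 mm. The two pockets lie 80 mm apart, either side of the case's centre. Axes as the case's.
- pocket_b (a point): The same for the pocket on the -y side of the case.
- brass_weight_mid (a point): Middle of the yellow brass weight (loose, about 0.25 kg), half-way up its 66 mm height. It stands upright near the centre of one of the two pockets. From its foot: round body 32 mm in diameter up to 32 mm, neck 12 mm in diameter from 32 to 52, knob 19 mm in diameter from 52 to 66. The tongs' jaws close on the neck under the knob (neck's middle is 9 mm above this point).
- brass_weight: The same weight; origin at the centre of its foot.
- steel_weight_mid (a point): Middle of the silver steel weight, the same shape and size, in the other pocket. To be left there.
- tongs_grip (a point): Grasp point of the sprung tongs (loose, 0.12 kg, 140 mm tall), between two orange pads, 110 mm above the jaws' underside, 30 mm below the top. They stand upright, jaws down, in the stand; grasp from above with the fingers on the pads' outer faces, which are 22 mm wide, 40 mm tall, face along y and stand 60 mm apart when free. y: line along which they close; z up.
- tongs_jaws (a point): Point midway between the jaws, 4 mm above their underside, 106 mm below the grip point. Jaws: flat faces 8 mm high, 20 mm wide (x), 34 mm apart when free (always 26 mm less than the distance over the orange pads): on the 12 mm neck the pads are 38 mm apart. Above the jaws the legs stand back 7 mm, clearing the knob. The legs measure 56 mm over their outsides when free.
- tongs: The tongs; origin at the centre of the jaws' underside. Squeezed, both legs move inwards in parallel, equally, at most 12.5 mm each (not like scissors). A spring pushes each leg out with 3 N when free plus 0.5 N per mm of its travel: with the pads held at 55 to 57 mm the tongs stay between the fingers by the spring alone, jaws open wide enough to pass the knob.
- stand_socket (a point): Centre of the floor of the socket in the fixed tongs stand, on which the jaws rest, 10 mm above the bench; blue socket on a white foot. Socket 28 mm (x) by 66 mm (y), 50 mm deep, with flared lips along its long sides up to 76 mm above the bench. Axes x and y as the tongs' axes when they stand in it, z up.
- pan (a point): Centre of the top face of the round steel pan (diameter 110 mm, marked with a thin ring of 50 mm) on the fixed white balance, 70 mm above the bench, z up. The balance's white case reaches 60 mm above the bench, 135 mm from the pan's centre towards the robot, 85 mm to the other three sides.
- rack: Blue and white tube rack, 130 x 85 x 58 mm, loose; origin at the centre of its underside. Bystander.
- bottle: Amber reagent bottle, 56 mm in diameter, 120 mm tall, loose; origin at the centre of its underside. Bystander.
Mind the look-alikes: they are no part of the job. There is more than one size of the tongs; the job needs the smaller. What is shaped like the part that bears stand_socket but turquoise is not meant.

How it is judged:
On the way, in this order (a step that is already met when the one before it is completed fails the run):
1. the lid rests open on its stop (value of joint lid above 1.8 rad), for 0.2 s.
2. the tongs grip the brass weight down in its pocket (contact force between tongs and brass_weight above 2 N and height (world z) of brass_weight_mid below 0.06 m), for 0.1 s.
3. the brass weight is lifted clear of the case, held by the tongs (contact force between tongs and brass_weight above 1 N and height (world z) of brass_weight_mid above 0.145 m), for 0.1 s.
4. the brass weight stands in the middle of the pan, let go by the tongs (horizontal distance between brass_weight_mid and pan below 0.025 m and z of brass_weight_mid in the frame of pan between 0.028 and 0.038 m and angle between brass_weight_mid's own z axis and vertical below 0.1 rad and contact force between tongs and brass_weight below 0.05 N), for 0.2 s.
At the end, for the whole second after the job is handed in: Lid open on its stop (above 1.8 rad); brass weight upright and still on the pan, within 25 mm of its centre, free of the tongs; tongs let go, at rest on the socket floor, within 15 mm of its centre and 10 degrees of upright; steel weight within 25 mm of its start (all of step 4 and value of joint lid above 1.8 rad and linear speed of each of brass_weight, tongs below 0.02 m/s and horizontal distance between tongs and stand_socket below 0.015 m and z of tongs in the frame of stand_socket below 0.006 m and angle between tongs's own z axis and vertical below 0.17 rad and distance of steel_weight_mid from where it was at the start of the episode below 0.025 m); the robot touches nothing.
It fails at once if the gripper touches the brass weight (contact force between the fingers and brass_weight above 0.5 N).
It fails at once if the brass weight is dropped (falls free by more than about 20 mm) (linear speed of brass_weight above 0.6 m/s and contact force between tongs and brass_weight below 0.05 N).
It fails at once if the steel weight is lifted or moved from its place (distance of steel_weight_mid from where it was at the start of the episode above 0.03 m).
It fails at once if the tube rack or the bottle is disturbed (distance of any of rack, bottle from where it was at the start of the episode above 0.03 m or angle between bottle's own z axis and vertical above 0.4 rad).
It also fails if it takes over 72 s, if anything falls off the work surface, if the arm or the gripper's body presses on something with over 40 N, if the wrist force passes 120 N, or if a joint passes its speed limit or range.

### The arm

A 6-joint arm with a two-finger parallel gripper is mounted at the origin on the work surface. World frame = base frame: x ahead of the robot, y to its left, z up, the work surface at z = 0. Lengths are in m, angles in rad, forces in N, time in s.
With the tool pointing down it reaches from about 0.375 to 0.825 m from the base axis. Payload 5.5 kg.
Tool frame: the origin (TCP) lies midway between the tips of the shut fingers; the grasp point (between the pads) lies 19 mm behind it; z points along the fingers, y is the line along which they close (so a half turn about z gives the same grasp; the last joint's range is limited). The gripper opens to 85 mm and grips with 20 to 120 N. Pads are 22 mm wide; open, the fingers measure 114 mm over their backs; the gripper's body (76 mm by 85 mm) begins 54 mm behind the grasp point. The pads swing forward as they close: fully open they stand 13 mm farther back than shut.
Start: joints at [-1.315, 0.314, -0.047, 1.21, 0, 1.571], TCP at [0.152, -0.58, 0.231] pointing down, gripper open.
Joint ranges: [-2.67, 2.67], [-0.69, 1.73], [-1.03, 1.25], [-2.08, 2.16], [-1.42, 1.45], [-3.14, 3.14]. Speed limits (rad/s): [2.39, 2.39, 3.01, 3.14, 3.14, 3.14].

### API

Orientations are given as a unit quaternion [w, x, y, z].
In Python, from rig import robot gives the robot as it stands.
- The arm moves only by the tool jog_arm, never from a script. Its arguments are lists of equal length, an entry for each row: "offset": the shift along the tool's x, y, z normalised to -1 to 1, where 1 is 50 cm, a list of three; "twist": the turn, a rotation vector about the tool's x, y, z normalised to -1 to 1, where 1 is 120 degrees, a list of three; "jaw": the closure, from -1 (fully open) to 1 (shut). A call has 1 to 12 rows; each row shifts and turns the commanded pose from where the row before left it, along the tool's axes as they then stand; what a row does not reach is not made up. A row lasts 1/8 s, in which the tool goes at most 62.5 mm and 10.7 degrees, less where a joint would pass 70% of its speed; a pose out of reach is approached as far as the arm can. A call with a number of a shift or a turn outside -1 to 1 is refused whole. A call with a gripper value outside its range is refused whole. The fingers move at their own pace and stop on an object; "squeeze" is the grip in N (left out, the last holds). Time passes only in rows, so rows that do not move let the fingers close. It gives the time, the measured TCP pose, the force, the opening and the grip force at its end, in the units of the state.
- robot.get_state(): the state, without advancing time (a new reading comes with each control period).
- robot.camera(name): name is "scene" or "top"; returns the picture (480x640x3 uint8, red, green, blue); there is no depth.
- robot.camera_model(name): a dict with "fx", "fy", "cx", "cy" (pixels), "world_from_camera" (4x4, takes a point from camera to world coordinates). Camera axes: x right, y down, z forward; pixel columns grow to the right and rows downward; lengths in m; the calibration is good to about 2 mm. A picture is of the moment at which its call begins. camera_model takes no time and is no camera call.
- robot.hand_in(): hands the job in; it is judged then, once.
Trained networks look in the newest picture that a camera, given by its name, has taken for a name from the list of things; names that differ only in an ending like _2 or _b are one class to them, and where a whole thing is asked for, a point or a joint stands for the part that bears it (a point fixed in the world has none). Each returns a list of dicts, best first, with "score" (0 to 1); they miss things now and then, are a little off and sometimes report something else, mostly with a low value. They report only what shows in the picture. A call takes as long as a camera call. They do not tell look-alikes from the thing itself.
- robot.recognise(camera, name): "at" ([x, y, z] in m, in world coordinates, good to about 4 mm: the middle of the surface that is visible of it).
- robot.masks_of(camera, name): "region" (480x640 bool, what is visible of it).
The state is a dict: "time_s": time; "qpos": joint angles; "qvel": joint speeds; "effort": joint torques, N m; "eef_pos": TCP position; "ee_rot": TCP orientation; "wrist_force": force on the tool from outside, world axes, zero at the start; "wrist_torque": the same for the moment, N m; "gripper_width": finger opening in m; "grip_force": force on a finger pad.
Only numpy, scipy, OpenCV 4.12 (cv2) and the standard library are available. Lean on these libraries where they do the work, as an engineer would, in place of code of your own. Each camera call takes 0.05 s, during which the arm holds its last target. There are 200 camera calls.

## Working session

There is one attempt and no reset: what is moved stays moved. The work goes in short steps, Python scripts to look and compute and a tool call to move; the robot and the scene stay as the last step left them, time stands still between calls to the robot, and variables do not carry over. Pictures are saved under pics/ and viewed, at most 13 in all, crops included, and the job is handed in when it is done.

Besides the shell and the picture viewer there is one more tool, called after "Emit:" in YAML: its name, and indented under it one key for each argument. jog_arm: Moves the arm, as the interface text tells. Its arguments: {"type":"object","properties":{"offset":{"type":"array","items":{"type":"array","items":{"type":"number","minimum":-1,"maximum":1}}},"twist":{"type":"array","items":{"type":"array","items":{"type":"number","minimum":-1,"maximum":1}}},"jaw":{"type":"array","items":{"type":"number"}},"squeeze":{"type":"number"}},"required":["offset","twist","jaw"]}

```bash
ls; mkdir -p pics
cat > h.py <<'E'
from rig import robot
import numpy as np, cv2
def save(cam,name):
    im=robot.camera(cam); cv2.imwrite(f'pics/{name}.png',im[:,:,::-1]); return im
def px(cam,p):
    m=robot.camera_model(cam); T=np.linalg.inv(m['world_from_camera']); c=T[:3,:3]@np.array(p)+T[:3,3]
    return m['fx']*c[0]/c[2]+m['cx'], m['fy']*c[1]/c[2]+m['cy']
def ray(cam,u,v,z):
    m=robot.camera_model(cam); W=np.array(m['world_from_camera']); d=W[:3,:3]@np.array([(u-m['cx'])/m['fx'],(v-m['cy'])/m['fy'],1]); o=W[:3,3]
    return o+d*(z-o[2])/d[2]
E
python3 - <<'E'
from h import *
a=save('top','t0');b=save('scene','s0')
np.set_printoptions(precision=4,suppress=True)
for c in ('top','scene'):
    m=robot.camera_model(c); print(c,m['fx'],np.array(m['world_from_camera']))
    for n in ['lid','lid_tab','lid_hinge','tongs','tongs_grip','stand_socket','pan','rack','bottle','brass_weight']:
        r=robot.recognise(c,n); print(n,[(np.round(x['at'],3).tolist(),round(x['score'],2)) for x in r[:4]])
s=robot.get_state(); print(s['time_s'],s['eef_pos'],s['ee_rot'],s['gripper_width'])
E
```

```text
pics
top 568.2825389209904 [[ 0.0188 -0.9923  0.1225  0.4697]
 [-0.9998 -0.0184  0.0048 -0.0103]
 [-0.0025 -0.1226 -0.9925  1.2611]
 [ 0.      0.      0.      1.    ]]
lid [([0.528, -0.263, 0.121], 0.88)]
lid_tab [([0.53, -0.261, 0.122], 0.88)]
lid_hinge [([0.536, -0.254, 0.122], 0.79), ([0.569, 0.027, 0.145], 0.21)]
tongs [([0.392, 0.04, 0.184], 0.87), ([0.568, 0.029, 0.144], 0.82)]
tongs_grip [([0.392, 0.037, 0.183], 0.68), ([0.569, 0.028, 0.142], 0.62), ([0.726, -0.088, 0.082], 0.62)]
stand_socket [([0.565, 0.022, 0.009], 0.79), ([0.409, -0.112, 0.01], 0.55), ([0.524, -0.263, 0.119], 0.52)]
pan [([0.517, 0.287, 0.062], 0.68)]
rack [([0.809, 0.028, 0.057], 0.93)]
bottle [([0.728, -0.085, 0.081], 0.68), ([0.569, 0.027, 0.141], 0.21)]
brass_weight []
scene 433.5159188118987 [[ 0.5259  0.5088 -0.6815  1.2084]
 [ 0.8505 -0.3135  0.4223 -0.3879]
 [ 0.0012 -0.8018 -0.5976  0.6351]
 [ 0.      0.      0.      1.    ]]
lid [([0.536, -0.266, 0.12], 0.95)]
lid_tab [([0.538, -0.263, 0.124], 0.87)]
lid_hinge [([0.556, -0.271, 0.092], 0.88), ([0.753, -0.097, 0.071], 0.74), ([0.533, -0.262, 0.126], 0.17)]
tongs [([0.571, 0.022, 0.125], 0.95), ([0.395, 0.03, 0.127], 0.81)]
tongs_grip [([0.571, 0.022, 0.125], 0.8), ([0.395, 0.026, 0.137], 0.56)]
stand_socket [([0.59, 0.015, 0.029], 0.68), ([0.436, -0.114, 0.047], 0.67), ([0.571, 0.022, 0.124], 0.61)]
pan [([0.562, 0.269, 0.059], 0.95)]
rack [([0.838, 0.013, 0.058], 0.93)]
bottle [([0.756, -0.096, 0.073], 0.65)]
brass_weight [([0.571, 0.02, 0.122], 0.5), ([0.554, -0.264, 0.097], 0.45), ([0.561, 0.264, 0.061], 0.21)]
1.1 [ 0.1518 -0.5804  0.2313] [-0.      0.9918  0.1276  0.    ] 0.08544325290590106
```

View pics/t0.png

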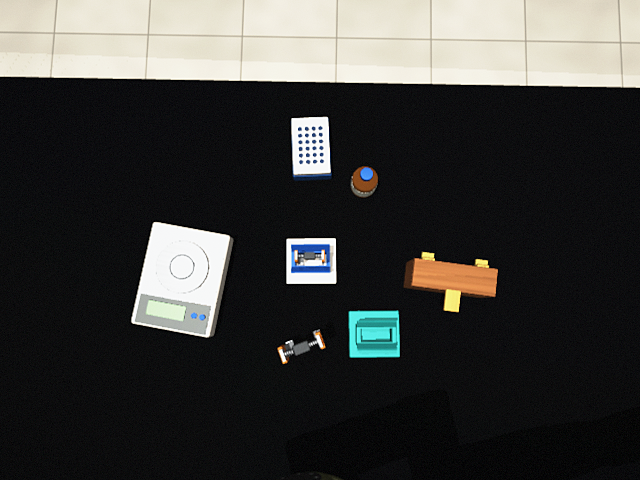

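View pics/s0.png

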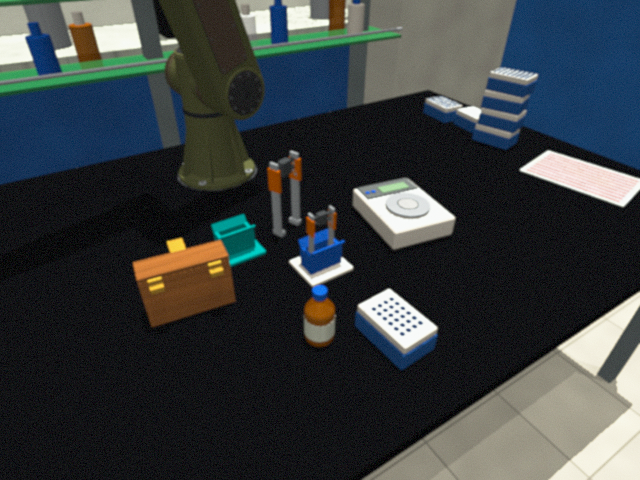

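Top view: shut lid at about (452,278), its tab at (453,300), the small tongs in the blue stand at (310,258), the pan at (182,266) and the bottle at (366,178). The larger tongs stand at (302,346) and the turquoise stand at (374,334). The scene view agrees. Next I'll measure yaw and position.

Run:
```python
from h import *
np.set_printoptions(precision=4,suppress=True)
im=cv2.imread('pics/t0.png'); hsv=cv2.cvtColor(im,cv2.COLOR_BGR2HSV)
def rect(mask,z,n):
    mask=mask.astype(np.uint8)
    k,l,st,c=cv2.connectedComponentsWithStats(mask)
    for i in np.argsort(-st[1:,4])[:3]+1:
        if st[i,4]<25: continue
        ys,xs=np.where(l==i)
        P=np.array([ray('top',u,v,z)[:2] for u,v in zip(xs,ys)],np.float32)
        r=cv2.minAreaRect(P*1000); print(n,st[i],'px',np.round(c[i],1),'ctr',np.round(r[0],1),'size',np.round(r[1],1),'ang',round(r[2],2))
box=np.zeros(im.shape[:2],bool)
def B(x0,y0,x1,y1):
    b=box.copy(); b[y0:y1,x0:x1]=1; return b
H,S,V=hsv[...,0],hsv[...,1],hsv[...,2]
rect(B(430,285,480,320)&(H>20)&(H<32)&(S>100)&(V>120),.122,'tab')
rect(B(400,245,505,305)&(H<18)&(S>80)&(V>110),.122,'lidtop')
rect(B(280,230,340,290)&(H<20)&(S>110)&(V>110),.15,'pads')
rect(B(280,230,340,290)&(H>100)&(H<130)&(S>110)&(V>60),.076,'socket')
rect(B(280,230,340,290)&(V>60),.005,'foot')
g=cv2.cvtColor(im,cv2.COLOR_BGR2GRAY)
rect(B(120,210,245,345)&(g>60),.06,'balance')
c=cv2.HoughCircles(g[230:300,145:225],cv2.HOUGH_GRADIENT,1,20,param1=60,param2=15,minRadius=8,maxRadius=32); print(c)
# enlarged composite
a=im[225:320,395:510]; b=im[230:295,280:345]; d=im[230:305,145:225]
W=[cv2.resize(x,(400,300) if i==0 else (300,300),interpolation=cv2.INTER_CUBIC) for i,x in enumerate((a,b))]
W2=cv2.resize(d,(320,300),interpolation=cv2.INTER_CUBIC)
o=np.zeros((600,700,3),np.uint8);o[:300,:400]=W[0];o[:300,400:]=W[1];o[300:,:320]=W2
cv2.imwrite('pics/c0.png',o)
```

```text
tab [444 289  17  23 315] px [451.8 300.2] ctr [ 486.3 -261.3] size [29.4 42.4] ang 83.06
lidtop [ 411  258   87   39 2360] px [454.3 276.9] ctr [ 532.7 -266.2] size [168.9  56.7] ang 83.48Traceback (most recent call last):
  File "<stdin>", line 19, in <module>
  File "<stdin>", line 10, in rect
  File "h.py", line 9, in ray
    m=robot.camera_model(cam); W=np.array(m['world_from_camera']); d=W[:3,:3]@np.array([(u-m['cx'])/m['fx'],(v-m['cy'])/m['fy'],1]); o=W[:3,3]
ValueError: time passes only in moves, steps and waits
```

```bash
python3 - <<'E'
s=open('h.py').read()
s=s.replace("def px","M={c:robot.camera_model(c) for c in ('top','scene')}\ndef px").replace("m=robot.camera_model(cam)","m=M[cam]")
open('h.py','w').write(s)
E
cat > q.py <<'E'
from h import *
np.set_printoptions(precision=4,suppress=True)
im=cv2.imread('pics/t0.png'); hsv=cv2.cvtColor(im,cv2.COLOR_BGR2HSV)
def rect(mask,z,n):
    mask=mask.astype(np.uint8)
    k,l,st,c=cv2.connectedComponentsWithStats(mask)
    for i in np.argsort(-st[1:,4])[:3]+1:
        if st[i,4]<20: continue
        ys,xs=np.where(l==i)
        P=np.array([ray('top',u,v,z)[:2] for u,v in zip(xs,ys)],np.float32)
        r=cv2.minAreaRect(P*1000); print(n,st[i],'px',np.round(c[i],1),'ctr',np.round(r[0],1),'size',np.round(r[1],1),'ang',round(r[2],2))
def B(x0,y0,x1,y1):
    b=np.zeros(im.shape[:2],bool); b[y0:y1,x0:x1]=1; return b
H,S,V=hsv[...,0],hsv[...,1],hsv[...,2]
E
cat > q1.py <<'E'
from q import *
rect(B(280,230,340,290)&(H<20)&(S>110)&(V>110),.15,'pads')
rect(B(280,230,340,290)&(H>100)&(H<130)&(S>110)&(V>60),.076,'socket')
rect(B(280,230,340,290)&(V>60),.005,'foot')
g=cv2.cvtColor(im,cv2.COLOR_BGR2GRAY)
rect(B(120,210,245,345)&(g>60),.06,'balance')
c=cv2.HoughCircles(g[230:300,145:225],cv2.HOUGH_GRADIENT,1,20,param1=60,param2=15,minRadius=8,maxRadius=32)
if c is not None:
    for u,v,r in c[0]: print(u+145,v+230,r,ray('top',u+145,v+230,.07))
a=im[225:320,395:510]; b=im[230:295,280:345]; d=im[230:305,145:225]
rs=lambda x,w,h:cv2.resize(x,(w,h),interpolation=cv2.INTER_CUBIC)
o=np.zeros((600,700,3),np.uint8);o[:300,:400]=rs(a,400,300);o[:300,400:]=rs(b,300,300);o[300:,:320]=rs(d,320,300)
cv2.imwrite('pics/c0.png',o)
E
python3 q1.py
```

```text
socket [291 244  39  29 649] px [310.7 258.1] ctr [569.2  24.4] size [58.7 79.7] ang 1.07
foot [ 286  238   51   46 2292] px [310.7 260.7] ctr [569.8  24.3] size [ 99.9 111.1] ang 1.07
balance [ 131  222  102  116 8784] px [182.1 279.5] ctr [521.4 293.6] size [178.1 220.3] ang 80.62
181.5 266.5 11.0 [0.5467 0.2938 0.07  ]
```

View pics/c0.png

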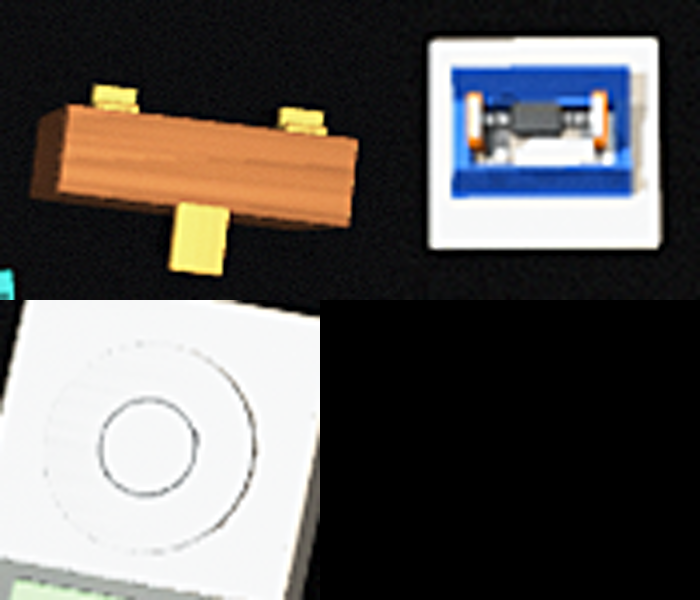

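Both crops agree with the measured geometry. The case's x axis is yawed -6.5°, the tab grip point is at (0.480,-0.260), the stand is at (0.5695,0.024) with a yaw of about 1°, and the pan is at (0.546,0.293). I'm moving over the tab.

Emit:
jog_arm:
  offset:
    - [0,0,0]
    - [0,0,0]
    - [0,0,0]
    - [0.0643,-0.0789,0.0114]
    - [0.0643,-0.0789,0.0114]
    - [0.0643,-0.0789,0.0114]
    - [0.0643,-0.0789,0.0114]
    - [0.0643,-0.0789,0.0114]
    - [0.0643,-0.0789,0.0114]
    - [0.0643,-0.0789,0.0114]
    - [0.0643,-0.0789,0.0114]
    - [0.0643,-0.0789,0.0114]
  twist:
    - [0,0,0.0589]
    - [0,0,0.0589]
    - [0,0,0.0589]
    - [0,0,0]
    - [0,0,0]
    - [0,0,0]
    - [0,0,0]
    - [0,0,0]
    - [0,0,0]
    - [0,0,0]
    - [0,0,0]
    - [0,0,0]
  jaw: [-1,-1,-1,-1,-1,-1,-1,-1,-1,-1,-1,-1]
  squeeze: 25

```text
time_s: 2.6
eef_pos: [0.481, -0.2595, 0.18]
ee_rot: [0.0, 0.998, -0.057, 0.0]
wrist_force: [0.0, -1.3, -0.2]
gripper_width: 0.0855
grip_force: 0.0
```

Emit:
jog_arm:
  offset:
    - [0,0.002,0.084]
    - [0,0,0.084]
    - [0,0,0]
    - [0,0,0]
    - [0,0,0]
    - [0,0,0]
    - [0,0,0]
  twist:
    - [0,0,0]
    - [0,0,0]
    - [0,0,0]
    - [0,0,0]
    - [0,0,0]
    - [0,0,0]
    - [0,0,0]
  jaw: [-0.5,0,0.6,0.6,0.6,0.6,0.6]
  squeeze: 30

```text
time_s: 3.48
eef_pos: [0.4775, -0.2591, 0.0962]
ee_rot: [-0.003, 0.998, -0.057, -0.002]
wrist_force: [-3.0, 7.7, -5.0]
gripper_width: 0.0293
grip_force: 35.1
```

Emit:
jog_arm:
  offset:
    - [0.0034,0,-0.025]
    - [0.0074,0,-0.0244]
    - [0.011,0,-0.0228]
    - [0.0142,0,-0.0208]
    - [0.0174,0,-0.0186]
    - [0.02,0,-0.0154]
    - [0.022,0,-0.0122]
    - [0.0238,0,-0.0088]
    - [0.0248,0,-0.005]
    - [0.0252,0,-0.0012]
    - [0.0254,0,0.0028]
    - [0.0242,0,0.0066]
  twist:
    - [0,0,0]
    - [0,0,0]
    - [0,0,0]
    - [0,0,0]
    - [0,0,0]
    - [0,0,0]
    - [0,0,0]
    - [0,0,0]
    - [0,0,0]
    - [0,0,0]
    - [0,0,0]
    - [0,0,0]
  jaw: [0.6,0.6,0.6,0.6,0.6,0.6,0.6,0.6,0.6,0.6,0.6,0.6]

```text
time_s: 4.97
eef_pos: [0.5874, -0.2716, 0.1699]
ee_rot: [-0.002, 0.998, -0.057, -0.001]
wrist_force: [-4.1, 8.4, -1.7]
gripper_width: 0.0295
grip_force: 38.0
```

Emit:
jog_arm:
  offset:
    - [0,0,0]
    - [0,0,0]
    - [0,0,-0.06]
    - [0,0,-0.06]
    - [0,0,-0.06]
    - [0,0,0]
    - [-0.0042,-0.0986,0]
    - [-0.0042,-0.0986,0]
    - [-0.0042,-0.0986,0]
    - [-0.0042,-0.0986,0]
    - [-0.0042,-0.0986,0]
    - [-0.0042,-0.0986,0]
  twist:
    - [0,0,0]
    - [0,0,0]
    - [0,0,0]
    - [0,0,0]
    - [0,0,0]
    - [0,0,-0.0633]
    - [0,0,0]
    - [0,0,0]
    - [0,0,0]
    - [0,0,0]
    - [0,0,0]
    - [0,0,0]
  jaw: [-0.4,-1,-1,-1,-1,-1,-1,-1,-1,-1,-1,-1]

```text
time_s: 6.48
eef_pos: [0.5704, 0.0173, 0.2599]
ee_rot: [-0.002, 1.0, 0.014, 0.001]
wrist_force: [1.1, 0.6, 0.0]
gripper_width: 0.0856
grip_force: 0.0
```

```bash
cat > q2.py <<'E'
from h import *
np.set_printoptions(precision=4,suppress=True)
t=save('top','t1'); s=save('scene','s1')
for c in ('top','scene'):
    for n in ['brass_weight','steel_weight_mid','pocket_a','tongs_grip','lid_tab']:
        r=robot.recognise(c,n); print(c,n,[(np.round(x['at'],3).tolist(),round(x['score'],2)) for x in r[:4]])
a=t[220:310,390:510,::-1]; b=s[215:330,120:260,::-1]; d=s[180:290,250:360,::-1]
rs=lambda x,w,h:cv2.resize(x,(w,h),interpolation=cv2.INTER_CUBIC)
o=np.zeros((600,800,3),np.uint8);o[:300,:400]=rs(a,400,300);o[:300,400:]=rs(b,365,300) if 0 else rs(b,400,300);o[300:,:300]=rs(d,300,300)
e=t[200:320,270:350,::-1]; o[300:,320:620]=rs(e,300,300)
cv2.imwrite('pics/c1.png',o)
u=[ray('top',309.75,255.6,z) for z in(.145,.15)]; print(u)
st=robot.get_state();print(st['time_s'],st['eef_pos'],st['wrist_force'])
E
python3 q2.py
```

```text
top brass_weight [([0.533, -0.221, 0.04], 0.67)]
top steel_weight_mid [([0.529, -0.303, 0.04], 0.74), ([0.726, -0.093, 0.084], 0.59)]
top pocket_a [([0.551, -0.262, 0.115], 0.72)]
top tongs_grip []
top lid_tab [([0.575, -0.271, 0.154], 0.94), ([0.55, -0.262, 0.112], 0.72)]
scene brass_weight [([0.594, 0.016, 0.027], 0.74)]
scene steel_weight_mid [([0.59, 0.014, 0.029], 0.64)]
scene pocket_a [([0.571, 0.021, 0.124], 0.69), ([0.565, -0.275, 0.093], 0.64)]
scene tongs_grip [([0.394, 0.028, 0.129], 0.77), ([0.572, 0.022, 0.12], 0.7)]
scene lid_tab [([0.579, -0.272, 0.147], 0.94), ([0.563, -0.273, 0.088], 0.68)]
[array([0.568 , 0.0229, 0.145 ]), array([0.5676, 0.0227, 0.15  ])]
7.075 [0.5705 0.0154 0.2583] [-0.2215  0.3642  0.2641]
```

View pics/c1.png

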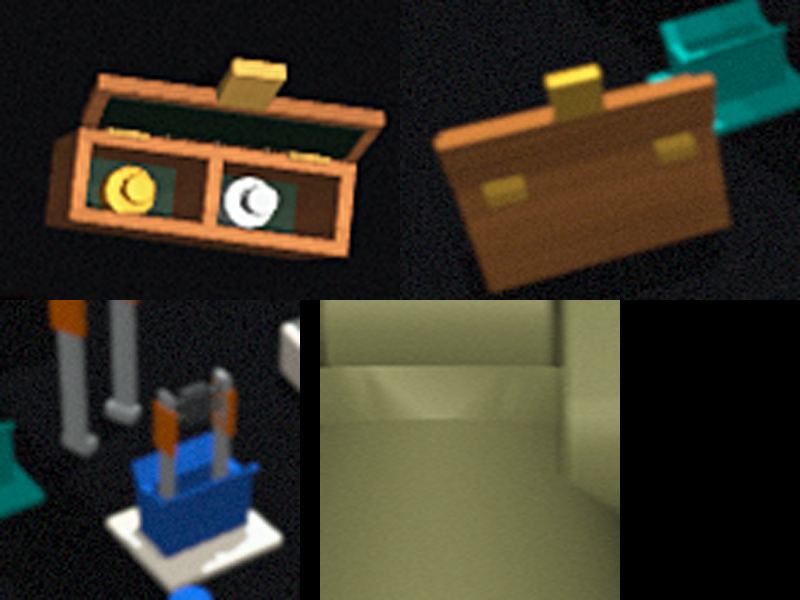

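Lid is open, with the brass weight in the left (+y) pocket at crop (133,188) and the steel weight in the -y pocket at (250,200). Now I'll refine the brass position.

```bash
cat > q3.py <<'E'
from h import *
np.set_printoptions(precision=4,suppress=True)
im=cv2.imread('pics/t1.png'); hsv=cv2.cvtColor(im,cv2.COLOR_BGR2HSV);H,S,V=cv2.split(hsv)
m=((H>20)&(H<33)&(S>100)&(V>110)); m[:,:415]=0;m[:,445:]=0;m[:265]=0;m[295:]=0
ys,xs=np.where(m);c,r=cv2.minEnclosingCircle(np.c_[xs,ys].astype(np.float32));print(c,r,len(xs))
# fit: project model silhouette (body disc z .044, knob disc z .078) 
from scipy.optimize import minimize
def sil(p):
    o=np.zeros(im.shape[:2],np.uint8)
    a=np.linspace(0,6.283,30)
    for z,R in((.044,.016),(.064,.0095),(.078,.0095)):
        P=np.array([px('top',[p[0]+R*np.cos(t),p[1]+R*np.sin(t),z]) for t in a]); cv2.fillPoly(o,[np.round(P*16).astype(np.int32)],1,shift=4)
    return o>0
best=min(((np.sum(sil((x,y))!=m),x,y) for x in np.arange(.515,.551,.001) for y in np.arange(-.24,-.205,.001)));print(best)
for n in('brass_weight',):
    g=robot.masks_of('top',n)
    for q in g[:1]: yy,xx=np.where(q['region']);print(q['score'],xx.mean(),yy.mean(),len(xx))
E
python3 q3.py
```

```text
(428.8943786621094, 276.7957763671875) 7.439758777618408 140
(np.int64(53), np.float64(0.536), np.float64(-0.22999999999999998))
0.74 427.9326424870466 276.5492227979275 193
```

Emit:
jog_arm:
  offset:
    - [-0.004,-0.016,0.08]
    - [0,0,0.08]
    - [0,0,0]
  twist:
    - [0,0,0]
    - [0,0,0]
    - [0,0,0]
  jaw: [-1,-1,-1]

```text
time_s: 7.5
eef_pos: [0.5657, 0.0206, 0.1756]
ee_rot: [-0.004, 1.0, 0.016, -0.003]
wrist_force: [-0.6, 0.1, -0.0]
gripper_width: 0.0853
grip_force: 0.0
```

```bash
cat > q4.py <<'E'
exec(open('q3.py').read().split('for n in')[0].replace('best=','best0='))
m=robot.masks_of('top','brass_weight')[0]['region'];print(robot.recognise('top','brass_weight')[0]['at'])
best=min(((np.sum(sil((x,y))!=m),x,y) for x in np.arange(.515,.551,.001) for y in np.arange(-.24,-.205,.001)));print(best)
print(ray('top',428.9,276.8,.044),ray('top',428.9,276.8,.05),ray('top',431.1,275.5,.078))
P=np.array([[92,143],[212,160],[205,222],[80,208]])/3.3333+[390,220]
print(np.mean([ray('top',u,v,.112) for u,v in P],0))
s=robot.get_state();print(s['time_s'],s['eef_pos'],s['ee_rot'],s['qpos'])
E
python3 q4.py
```

```text
(428.8943786621094, 276.7957763671875) 7.439758777618408 140Traceback (most recent call last):
  File "q4.py", line 1, in <module>
    exec(open('q3.py').read().split('for n in')[0].replace('best=','best0='))
    ~~~~^^^^^^^^^^^^^^^^^^^^^^^^^^^^^^^^^^^^^^^^^^^^^^^^^^^^^^^^^^^^^^^^^^^^^
  File "<string>", line 14, in <module>
NameError: name 'best' is not defined. Did you mean: 'best0'?
```

```bash
sed -i "s/^exec.*/exec(open('q3.py').read().split('best=')[0])/" q4.py; python3 q4.py
```

```text
(428.8943786621094, 276.7957763671875) 7.439758777618408 140
[0.5334, -0.2211, 0.0402]
(np.int64(22), np.float64(0.536), np.float64(-0.22699999999999998))
[ 0.5362 -0.2298  0.044 ] [ 0.5359 -0.2288  0.05  ] [ 0.5371 -0.2283  0.078 ]
[ 0.5364 -0.2282  0.112 ]
7.6 [0.5686 0.0207 0.1793] [-0.0039  0.9999  0.0162 -0.    ] [ 0.0319  0.281  -0.2113  1.0783  0.0079  3.1411]
```

Emit:
jog_arm:
  offset:
    - [0,0,0]
    - [0,0,0]
    - [0,0,0]
    - [0,0,0]
    - [0,0,0]
    - [0,0,0]
    - [0,0,0]
    - [0,0,0]
    - [0,0,0]
    - [0,0,0]
    - [0,0,0]
    - [0,0,0]
  twist:
    - [0,0,-0.083]
    - [0,0,-0.083]
    - [0,0,-0.083]
    - [0,0,-0.083]
    - [0,0,-0.083]
    - [0,0,-0.083]
    - [0,0,-0.083]
    - [0,0,-0.083]
    - [0,0,-0.083]
    - [0,0,-0.083]
    - [0,0,-0.083]
    - [0,0,-0.083]
  jaw: [-1,-1,-1,-1,-1,-1,-1,-1,-1,-1,-1,-1]

```text
time_s: 9.1
eef_pos: [0.57, 0.0208, 0.1811]
ee_rot: [-0.0, 0.487, 0.873, 0.004]
wrist_force: [0.2, 0.5, 0.5]
gripper_width: 0.0856
grip_force: 0.0
```

Emit:
jog_arm:
  offset:
    - [0,0,0]
    - [0,0,0]
    - [0,0,0]
    - [0,0,0]
    - [0,0,0]
    - [0,0,0]
    - [0,0,0]
  twist:
    - [0,0,-0.083]
    - [0,0,-0.083]
    - [0,0,-0.083]
    - [0,0,-0.083]
    - [0,0,-0.083]
    - [0,0,-0.083]
    - [0,0,0]
  jaw: [-1,-1,-1,-1,-1,-1,-1]

```text
time_s: 9.98
eef_pos: [0.5698, 0.0208, 0.1807]
ee_rot: [0.002, -0.009, 1.0, 0.004]
wrist_force: [-0.6, -0.4, -0.0]
gripper_width: 0.0852
grip_force: 0.0
```

```bash
cat > st.py <<'E'
from rig import robot
import numpy as np
s=robot.get_state();w,x,y,z=s['ee_rot'];p=np.array(s['eef_pos'])
X=np.array([1-2*(y*y+z*z),2*(x*y+w*z),2*(x*z-w*y)]);Z=np.array([2*(x*z+w*y),2*(y*z-w*x),1-2*(x*x+y*y)])
print(s['time_s'],'pos',p.round(4),'yaw',np.degrees(np.arctan2(X[1],X[0])).round(2),'z',Z.round(4),'q',np.round(s['qpos'],3),'w',s['gripper_width'],'gf',s['grip_force'],'F',np.round(s['wrist_force'],1))
E
python3 st.py
```

```text
9.975 pos [0.5698 0.0208 0.1807] yaw -178.97 z [ 0.0031  0.0079 -1.    ] q [ 0.032  0.28  -0.21   1.078  0.008  0.014] w 0.08516979163220308 gf 0.0 F [-0.6 -0.4 -0. ]
```

Emit:
jog_arm:
  offset:
    - [0.002,0.0056,0.08]
    - [0,0,0.085]
    - [0,0,0]
    - [0,0,0]
    - [0,0,0]
    - [0,0,0]
  twist:
    - [0.0038,0.0015,0]
    - [0,0,0]
    - [0,0,0]
    - [0,0,0]
    - [0,0,0]
    - [0,0,0]
  jaw: [-1,-1,-0.5,-0.31,-0.31,-0.31]
  squeeze: 20

```text
time_s: 10.72
eef_pos: [0.5682, 0.024, 0.0974]
ee_rot: [-0.0, -0.01, 1.0, -0.0]
wrist_force: [0.2, 1.2, 4.4]
gripper_width: 0.0562
grip_force: 3.9
```

```bash
python3 st.py
```

```text
10.725 pos [0.5682 0.024  0.0974] yaw -178.88 z [-9.e-04 -1.e-04 -1.e+00] q [ 0.042  0.344 -0.323  0.904 -0.     0.023] w 0.05620877103178765 gf 3.934871591627598 F [0.2 1.2 4.4]
```

Emit:
jog_arm:
  offset:
    - [0,0,-0.02]
    - [0,0,-0.04]
    - [0,0,-0.055]
    - [0,0,-0.055]
    - [0,0,-0.055]
    - [0,0,-0.055]
    - [0,0,-0.055]
    - [0,0,-0.04]
    - [0,0,-0.025]
    - [0,0,0]
    - [0,0,0]
  twist:
    - [0,0,0]
    - [0,0,0]
    - [0,0,0]
    - [0,0,0]
    - [0,0,0]
    - [0,0,0]
    - [0,0,0]
    - [0,0,0]
    - [0,0,0]
    - [0,0,0.032]
    - [0,0,0.0313]
  jaw: [-0.31,-0.31,-0.31,-0.31,-0.31,-0.31,-0.31,-0.31,-0.31,-0.31,-0.31]

```text
time_s: 12.1
eef_pos: [0.5676, 0.024, 0.2963]
ee_rot: [-0.002, 0.057, 0.998, -0.0]
wrist_force: [-0.8, -0.1, -0.6]
gripper_width: 0.0558
grip_force: 3.9
```

Emit:
jog_arm:
  offset:
    - [0,-0.03,0]
    - [0.0008,-0.055,0]
    - [0.0008,-0.065,0]
    - [0.0008,-0.065,0]
    - [0.0008,-0.065,0]
    - [0.0008,-0.065,0]
    - [0.001,-0.065,0]
    - [0.001,-0.05,0]
    - [0,-0.03,0]
    - [0,-0.018,0]
    - [0,0,0]
  twist:
    - [0,0,0]
    - [0,0,0]
    - [0,0,0]
    - [0,0,0]
    - [0,0,0]
    - [0,0,0]
    - [0,0,0]
    - [0,0,0]
    - [0,0,0]
    - [0,0,0]
    - [0,0,0]
  jaw: [-0.31,-0.31,-0.31,-0.31,-0.31,-0.31,-0.31,-0.31,-0.31,-0.31,-0.31]

```text
time_s: 13.48
eef_pos: [0.5362, -0.2283, 0.296]
ee_rot: [-0.002, 0.056, 0.998, -0.0]
wrist_force: [-0.1, -0.0, -0.9]
gripper_width: 0.056
grip_force: 3.9
```

```bash
python3 st.py
cat > q5.py <<'E'
from h import *
s=save('scene','s2');t=save('top','t2')
p=robot.get_state()['eef_pos']; u,v=map(int,px('scene',p)); print(u,v, px('scene',[p[0],p[1],p[2]-.0834]))
a=s[max(0,v-60):v+140,max(0,u-100):u+100,::-1]
b=t[200:320,370:530,::-1]
o=np.zeros((500,800,3),np.uint8)
a=cv2.resize(a,(400,400));o[:400,:400]=a;b=cv2.resize(b,(400,300));o[:300,400:]=b
cv2.imwrite('pics/c2.png',o)
E
python3 q5.py
```

```text
13.475 pos [ 0.5362 -0.2283  0.296 ] yaw 173.54 z [-3.4e-03  1.0e-04 -1.0e+00] q [-4.020e-01  2.670e-01  3.700e-02  1.344e+00 -1.000e-03 -2.890e-01] w 0.05597953333712121 gf 3.9364291727542877 F [-0.1 -0.  -0.9]
185 171 (np.float64(193.87705528276567), np.float64(212.90472880712784))
```

View pics/c2.png

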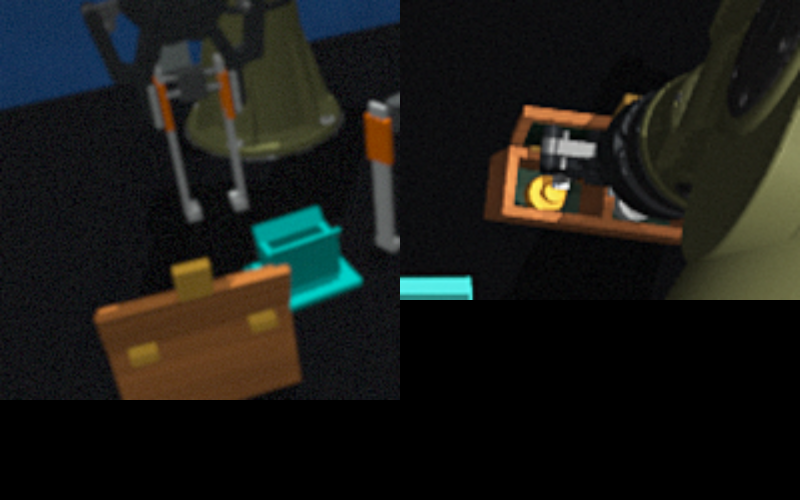

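Tongs hang upright, with the jaws at crop (215,206) against a predicted (218,204). I'm descending.

Emit:
jog_arm:
  offset:
    - [0,0,0.03]
    - [0,0,0.05]
    - [0,0,0.05]
    - [0,0,0.04]
    - [0,0,0.03]
    - [0,0,0.02]
    - [0,0,0.02]
    - [0,0,0]
  twist:
    - [0,-0.0016,0]
    - [0,0,0]
    - [0,0,0]
    - [0,0,0]
    - [0,0,0]
    - [0,0,0]
    - [0,0,0]
    - [0,0,0]
  jaw: [-0.31,-0.31,-0.31,-0.31,-0.31,-0.31,-0.31,-0.31]

```text
time_s: 14.58
eef_pos: [0.5359, -0.228, 0.1755]
ee_rot: [-0.0, 0.056, 0.998, -0.0]
wrist_force: [0.7, 0.6, -1.2]
gripper_width: 0.0558
grip_force: 3.9
```

```bash
python3 st.py
```

```text
14.575 pos [ 0.5359 -0.228   0.1755] yaw 173.55 z [-8.e-04 -2.e-04 -1.e+00] q [-0.402  0.308 -0.183  1.08  -0.    -0.289] w 0.0557732429682185 gf 3.936326801776886 F [ 0.7  0.6 -1.2]
```

Emit:
jog_arm:
  offset:
    - [0,0,0.015]
    - [0,0,0.02]
    - [0,0,0.02]
    - [0,0,0.015]
    - [0,0,0.006]
    - [0,0,0]
  twist:
    - [0,0,0]
    - [0,0,0]
    - [0,0,0]
    - [0,0,0]
    - [0,0,0]
    - [0,0,0]
  jaw: [-0.31,-0.31,-0.31,-0.31,-0.31,-0.31]

```text
time_s: 15.32
eef_pos: [0.5361, -0.2281, 0.1379]
ee_rot: [-0.0, 0.056, 0.998, -0.0]
wrist_force: [1.3, 0.1, -1.5]
gripper_width: 0.0561
grip_force: 3.9
```

```bash
python3 st.py
```

```text
15.325 pos [ 0.5361 -0.2281  0.1379] yaw 173.55 z [-3.e-04 -4.e-04 -1.e+00] q [-0.402  0.334 -0.238  0.999 -0.    -0.289] w 0.056087646949747855 gf 3.9362874627113342 F [ 1.3  0.1 -1.5]
```

Emit:
jog_arm:
  offset:
    - [0,0,-0.003]
    - [0,0,0]
    - [0,0,0]
    - [0,0,0]
    - [0,0,0]
    - [0,0,0]
  twist:
    - [0,0,0]
    - [0,0,0]
    - [0,0,0]
    - [0,0,0]
    - [0,0,0]
    - [0,0,0]
  jaw: [-0.2,-0.05,0.1,0.3,0.3,0.3]
  squeeze: 30

```text
time_s: 16.08
eef_pos: [0.5366, -0.2282, 0.1399]
ee_rot: [0.0, 0.056, 0.998, -0.0]
wrist_force: [0.6, 1.2, 1.8]
gripper_width: 0.0351
grip_force: 29.8
```

```bash
python3 st.py
```

```text
16.075 pos [ 0.5366 -0.2282  0.1399] yaw 173.55 z [ 8.e-04 -6.e-04 -1.e+00] q [-0.402  0.332 -0.235  1.003 -0.    -0.289] w 0.035147164908585375 gf 29.79905515909195 F [0.6 1.2 1.8]
```

```bash
cat > q6.py <<'E'
from h import *
s=save('scene','s3');t=save('top','t3')
p=robot.get_state()['eef_pos']; print(px('scene',p),px('top',p))
b=t[215:305,390:490,::-1]; a=s[140:300,80:280,::-1]
o=np.zeros((450,800,3),np.uint8)
o[:320,:400]=cv2.resize(a,(400,320),interpolation=cv2.INTER_CUBIC);o[:360,400:]=np.clip(cv2.resize(b,(400,360),interpolation=cv2.INTER_CUBIC)*1.5,0,255)
cv2.imwrite('pics/c3.png',o)
E
python3 q6.py
```

```text
(np.float64(199.95559575297716), np.float64(245.41955215865298)) (np.float64(436.80907205596236), np.float64(274.10403652781525))
```

View pics/c3.png

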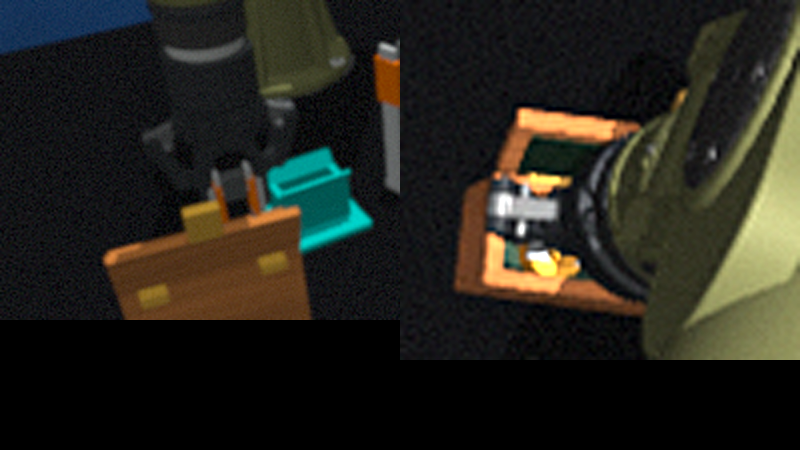

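Emit:
jog_arm:
  offset:
    - [0,0,-0.01]
    - [0,0,-0.01]
    - [0,0,0]
    - [0,0,0]
  twist:
    - [0,0,0]
    - [0,0,0]
    - [0,0,0]
    - [0,0,0]
  jaw: [0.3,0.3,0.3,0.3]

```text
time_s: 16.68
eef_pos: [0.5361, -0.2281, 0.1495]
ee_rot: [-0.0, 0.056, 0.998, -0.0]
wrist_force: [-0.1, 0.5, -3.8]
gripper_width: 0.0352
grip_force: 30.4
```

```bash
python3 st.py;python3 - <<'E'
from h import *
t=save('top','t4')
r=robot.masks_of('top','brass_weight')
for q in r[:2]:
    yy,xx=np.where(q['region']);print(q['score'],len(xx),xx.min(),xx.max(),yy.min(),yy.max(),xx.mean(),yy.mean())
print([ (np.round(x['at'],3),x['score']) for x in robot.recognise('top','brass_weight')])
b3=cv2.imread('pics/t3.png')[255:300,405:455];b4=t[255:300,405:455,::-1]
o=np.hstack([np.clip(cv2.resize(x,(400,360),interpolation=cv2.INTER_CUBIC)*1.6,0,255) for x in (b3,b4)]);cv2.imwrite('pics/c4.png',o)
E
```

```text
16.675 pos [ 0.5361 -0.2281  0.1495] yaw 173.55 z [-2.e-04 -5.e-04 -1.e+00] q [-4.020e-01  3.250e-01 -2.220e-01  1.024e+00 -1.000e-03 -2.890e-01] w 0.03518264052916801 gf 30.37189543247223 F [-0.1  0.5 -3.8]
0.5 855 404 451 242 292 424.2865497076023 267.33216374269006
0.39 59 422 434 278 283 428.35593220338984 280.7457627118644
[(array([ 0.525, -0.224,  0.058]), 0.62)][ WARN:0@3.671] global loadsave.cpp:1063 imwrite_ Unsupported depth image for selected encoder is fallbacked to CV_8U.
```

View pics/c4.png

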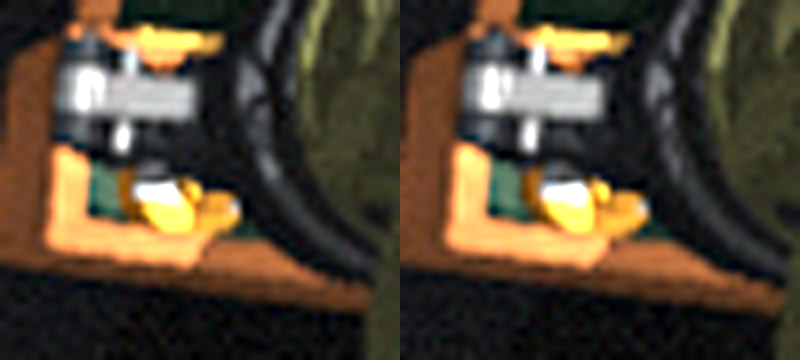

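Wrist load rose by 2.4 N, so the weight hangs in the tongs. I'm lifting it clear.

Emit:
jog_arm:
  offset:
    - [0,0,-0.02]
    - [0,0,-0.03]
    - [0,0,-0.04]
    - [0,0,-0.05]
    - [0,0,-0.05]
    - [0,0,-0.05]
    - [0,0,-0.05]
    - [0,0,-0.045]
    - [0,0,-0.03]
    - [0,0,-0.015]
    - [0,0,0]
  twist:
    - [0,0,0]
    - [0,0,0]
    - [0,0,0]
    - [0,0,0]
    - [0,0,0]
    - [0,0,0]
    - [0,0,0]
    - [0,0,0]
    - [0,0,0]
    - [0,0,0]
    - [0,0,0]
  jaw: [0.3,0.3,0.3,0.3,0.3,0.3,0.3,0.3,0.3,0.3,0.3]

```text
time_s: 18.2
eef_pos: [0.5364, -0.2281, 0.3399]
ee_rot: [0.0, 0.056, 0.998, -0.0]
wrist_force: [0.7, 0.9, -3.7]
gripper_width: 0.0348
grip_force: 30.4
```

Emit:
jog_arm:
  offset:
    - [0.002,0.02,0]
    - [0.004,0.04,0]
    - [0.0055,0.058,0]
    - [0.0061,0.065,0]
    - [0.0061,0.065,0]
    - [0.0061,0.065,0]
    - [0.0061,0.065,0]
    - [0.0061,0.065,0]
    - [0.0061,0.065,0]
    - [0.0061,0.065,0]
    - [0.0061,0.065,0]
    - [0.0061,0.065,0]
  twist:
    - [0,0,0]
    - [0,0,0]
    - [0,0,0]
    - [0,0,0]
    - [0,0,0]
    - [0,0,0]
    - [0,0,0]
    - [0,0,0]
    - [0,0,0]
    - [0,0,0]
    - [0,0,0]
    - [0,0,0]
  jaw: [0.3,0.3,0.3,0.3,0.3,0.3,0.3,0.3,0.3,0.3,0.3,0.3]

```text
time_s: 19.7
eef_pos: [0.5416, 0.1273, 0.3391]
ee_rot: [-0.0, 0.056, 0.998, -0.0]
wrist_force: [1.0, -0.6, -2.7]
gripper_width: 0.0351
grip_force: 30.5
```

Emit:
jog_arm:
  offset:
    - [0.0061,0.065,0]
    - [0.0061,0.065,0]
    - [0.0061,0.065,0]
    - [0.0061,0.06,0]
    - [0.005,0.045,0]
    - [0.0035,0.025,0]
    - [0,0.0,0]
    - [0,0,0]
  twist:
    - [0,0,0]
    - [0,0,0]
    - [0,0,0]
    - [0,0,0]
    - [0,0,0]
    - [0,0,0]
    - [0,0,0]
    - [0,0,0]
  jaw: [0.3,0.3,0.3,0.3,0.3,0.3,0.3,0.3]

```text
time_s: 20.7
eef_pos: [0.5446, 0.2875, 0.3394]
ee_rot: [0.0, 0.057, 0.998, -0.001]
wrist_force: [-0.0, -0.5, -3.4]
gripper_width: 0.0353
grip_force: 30.5
```

```bash
python3 st.py
python3 - <<'E'
from h import *
s=save('scene','s5')
p=robot.get_state()['eef_pos']
for d in (0,.0834,.1254): print(d,px('scene',[p[0],p[1],p[2]-d]),px('top',[p[0],p[1],p[2]-d]))
u,v=map(int,px('scene',[p[0],p[1],p[2]-.06])); print(u,v)
cv2.imwrite('pics/c5.png',cv2.resize(s[v-90:v+110,u-110:u+140,::-1],(750,600),interpolation=cv2.INTER_CUBIC))
E
```

```text
20.7 pos [0.5446 0.2875 0.3394] yaw 173.51 z [ 1.0e-04 -1.1e-03 -1.0e+00] q [ 4.86e-01  3.31e-01  2.20e-01  1.46e+00 -1.00e-03  6.00e-01] w 0.03529832573156939 gf 30.53548514842987 F [-0.  -0.5 -3.4]
0 (np.float64(421.7143764603093), np.float64(94.62156079104312)) (np.float64(143.7409215802076), np.float64(256.3000192200347))
0.0834 (np.float64(416.1526100434407), np.float64(132.34820641252375)) (np.float64(158.67883227933066), np.float64(260.39644861908175))
0.1254 (np.float64(413.5639350806776), np.float64(149.9077397746509)) (np.float64(165.30972986909248), np.float64(262.21484239421426))
417 122
```

View pics/c5.png

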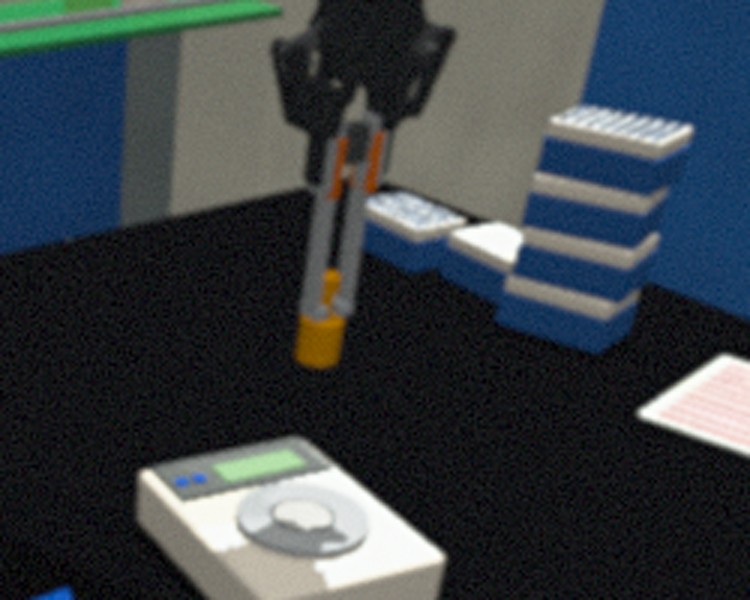

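Brass hangs upright in the tongs with its foot at about (413,153) in the scene image, and the lifted pose agrees. Now I'm lowering it toward the pan.

Emit:
jog_arm:
  offset:
    - [-0.0016,0.0114,0.02]
    - [0,0,0.04]
    - [0,0,0.05]
    - [0,0,0.05]
    - [0,0,0.045]
    - [0,0,0.03]
    - [0,0,0.02]
    - [0,0,0.01]
    - [0,0,0]
    - [0,0,0]
  twist:
    - [0,0,0]
    - [0,0,0]
    - [0,0,0]
    - [0,0,0]
    - [0,0,0]
    - [0,0,0]
    - [0,0,0]
    - [0,0,0]
    - [0,0,0]
    - [0,0,0]
  jaw: [0.3,0.3,0.3,0.3,0.3,0.3,0.3,0.3,0.3,0.3]

```text
time_s: 22.0
eef_pos: [0.5465, 0.294, 0.2076]
ee_rot: [0.001, 0.056, 0.998, 0.0]
wrist_force: [0.4, -0.2, -3.0]
gripper_width: 0.0353
grip_force: 30.5
```

Emit:
jog_arm:
  offset:
    - [0,0,0.003]
    - [0,0,0.003]
    - [0,0,0]
  twist:
    - [0,0,0]
    - [0,0,0]
    - [0,0,0]
  jaw: [0.3,0.3,0.3]

```text
time_s: 22.38
eef_pos: [0.546, 0.2938, 0.2037]
ee_rot: [-0.0, 0.056, 0.998, -0.0]
wrist_force: [-0.4, 0.8, -3.6]
gripper_width: 0.0347
grip_force: 30.5
```

```bash
python3 st.py
python3 - <<'E'
from h import *
s=save('scene','s6')
b=s[150:260,345:465,::-1];cv2.imwrite('pics/c6.png',cv2.resize(b,(600,550),interpolation=cv2.INTER_CUBIC))
print(px('scene',[.546,.293,.07]))
E
```

```text
22.375 pos [0.546  0.2938 0.2037] yaw 173.55 z [-1.e-04 -6.e-04 -1.e+00] q [ 4.940e-01  3.630e-01 -4.100e-02  1.167e+00 -1.000e-03  6.060e-01] w 0.03472640685463594 gf 30.53920090198517 F [-0.4  0.8 -3.6]
(np.float64(407.67595949837096), np.float64(203.50784861511207))
```

View pics/c6.png

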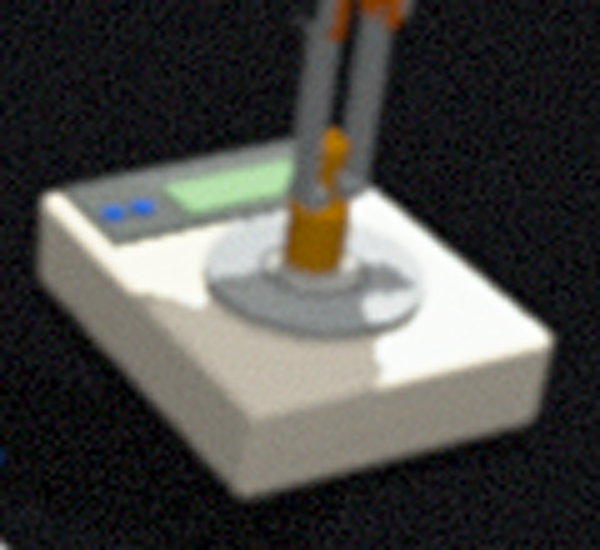

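Brass foot at crop (315,268) sits over the ring's centre at about (313,270), a few mm above the pan. I'm lowering in small steps until the load transfers.

Emit:
jog_arm:
  offset:
    - [0,0,0.004]
    - [0,0,0.003]
    - [0,0,0]
    - [0,0,0]
  twist:
    - [0,0,0]
    - [0,0,0]
    - [0,0,0]
    - [0,0,0]
  jaw: [0.3,0.3,0.3,0.3]

```text
time_s: 22.92
eef_pos: [0.5461, 0.2938, 0.2003]
ee_rot: [0.0, 0.056, 0.998, -0.0]
wrist_force: [0.3, -0.3, -2.6]
gripper_width: 0.0348
grip_force: 30.5
```

Emit:
jog_arm:
  offset:
    - [0,0,0.003]
    - [0,0,0]
    - [0,0,0]
  twist:
    - [0,0,0]
    - [0,0,0]
    - [0,0,0]
  jaw: [0.3,0.3,0.3]

```text
time_s: 23.3
eef_pos: [0.546, 0.2938, 0.1988]
ee_rot: [0.0, 0.056, 0.998, -0.0]
wrist_force: [-0.1, 0.2, -3.0]
gripper_width: 0.0351
grip_force: 30.5
```

Emit:
jog_arm:
  offset:
    - [0,0,0.003]
    - [0,0,0]
    - [0,0,0]
  twist:
    - [0,0,0]
    - [0,0,0]
    - [0,0,0]
  jaw: [0.3,0.3,0.3]

```text
time_s: 23.68
eef_pos: [0.5463, 0.2939, 0.198]
ee_rot: [0.0, 0.056, 0.998, -0.0]
wrist_force: [-0.3, -0.2, 3.1]
gripper_width: 0.0351
grip_force: 30.9
```

Contact is made, so I'm releasing slowly.

Emit:
jog_arm:
  offset:
    - [0,0,0]
    - [0,0,0]
    - [0,0,0]
    - [0,0,0]
    - [0,0,0]
    - [0,0,0]
    - [0,0,0]
    - [0,0,0]
  twist:
    - [0,0,0]
    - [0,0,0]
    - [0,0,0]
    - [0,0,0]
    - [0,0,0]
    - [0,0,0]
    - [0,0,0]
    - [0,0,0]
  jaw: [0.15,0.05,-0.05,-0.15,-0.22,-0.27,-0.3,-0.3]

```text
time_s: 24.68
eef_pos: [0.5461, 0.2938, 0.1973]
ee_rot: [0.0, 0.056, 0.998, -0.0]
wrist_force: [0.5, 0.2, -0.8]
gripper_width: 0.0552
grip_force: 4.1
```

```bash
python3 st.py
python3 - <<'E'
from h import *
s=save('scene','s7')
b=s[110:240,345:465,::-1];cv2.imwrite('pics/c7.png',cv2.resize(b,(540,585),interpolation=cv2.INTER_CUBIC))
E
```

```text
24.675 pos [0.5461 0.2938 0.1973] yaw 173.55 z [ 1.e-04 -6.e-04 -1.e+00] q [ 4.940e-01  3.660e-01 -5.200e-02  1.153e+00 -1.000e-03  6.060e-01] w 0.05516362043420259 gf 4.053068831562996 F [ 0.5  0.2 -0.8]
```

View pics/c7.png

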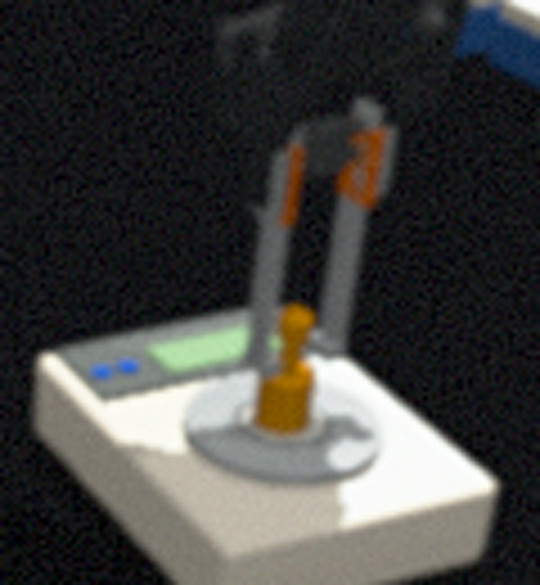

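The weight stands free at the ring's centre with the jaws open around it. I'm raising the tongs and heading to the stand.

Emit:
jog_arm:
  offset:
    - [0,0,-0.01]
    - [0,0,-0.02]
    - [0,0,-0.03]
    - [0,0,-0.04]
    - [0,0,-0.04]
    - [0,0,-0.035]
    - [0,0,-0.02]
    - [0,0,-0.01]
    - [0,0,0]
    - [0,0,0]
  twist:
    - [0,0,0]
    - [0,0,0]
    - [0,0,0]
    - [0,0,0]
    - [0,0,0]
    - [0,0,0]
    - [0,0,0]
    - [0,0,0]
    - [0,0,-0.032]
    - [0,0,-0.0313]
  jaw: [-0.3,-0.3,-0.3,-0.3,-0.3,-0.3,-0.3,-0.3,-0.3,-0.3]

```text
time_s: 25.98
eef_pos: [0.5458, 0.2937, 0.2994]
ee_rot: [-0.0, -0.011, 1.0, -0.0]
wrist_force: [0.3, -0.1, -1.0]
gripper_width: 0.0558
grip_force: 4.1
```

Emit:
jog_arm:
  offset:
    - [-0.002,-0.03,0]
    - [-0.004,-0.055,0]
    - [-0.004,-0.065,0]
    - [-0.004,-0.065,0]
    - [-0.004,-0.065,0]
    - [-0.004,-0.065,0]
    - [-0.004,-0.065,0]
    - [-0.004,-0.065,0]
    - [-0.0024,-0.04,0]
    - [-0.002,-0.025,0]
    - [0,0,0]
    - [0,0,0]
  twist:
    - [0,0,0]
    - [0,0,0]
    - [0,0,0]
    - [0,0,0]
    - [0,0,0]
    - [0,0,0]
    - [0,0,0]
    - [0,0,0]
    - [0,0,0]
    - [0,0,0]
    - [0,0,0]
    - [0,0,0]
  jaw: [-0.3,-0.3,-0.3,-0.3,-0.3,-0.3,-0.3,-0.3,-0.3,-0.3,-0.3,-0.3]

```text
time_s: 27.48
eef_pos: [0.5687, 0.0249, 0.2999]
ee_rot: [-0.0, -0.01, 1.0, -0.0]
wrist_force: [0.7, 0.2, -1.2]
gripper_width: 0.0553
grip_force: 4.1
```

```bash
python3 st.py
python3 - <<'E'
from h import *
s=save('scene','s8')
p=robot.get_state()['eef_pos'];print(px('scene',[p[0],p[1],p[2]-.0834]),px('scene',p))
b=s[130:280,250:400,::-1];cv2.imwrite('pics/c8.png',cv2.resize(b,(600,600),interpolation=cv2.INTER_CUBIC))
E
```

```text
27.475 pos [0.5687 0.0249 0.2999] yaw -178.82 z [-0.e+00 -1.e-04 -1.e+00] q [ 0.044  0.238  0.008  1.341 -0.     0.023] w 0.05529771628945757 gf 4.0526193380355835 F [ 0.7  0.2 -1.2]
(np.float64(322.2358897427565), np.float64(182.58592037194126)) (np.float64(322.733496724953), np.float64(143.1344837268669))
```

View pics/c8.png

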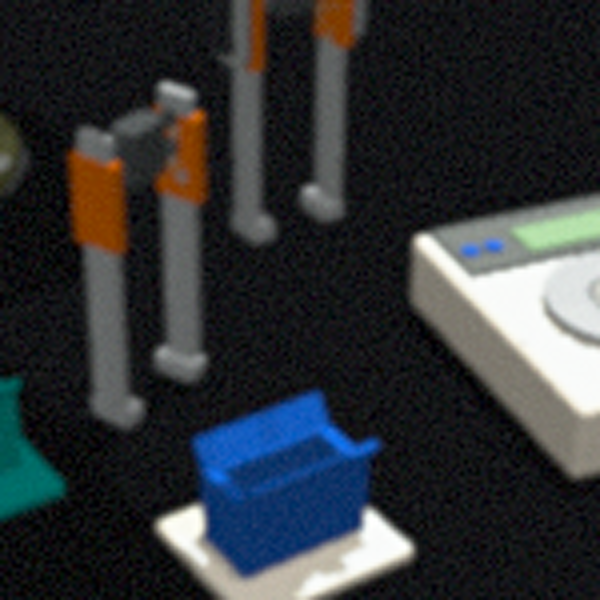

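Jaws at crop (288,216) match the prediction of (289,210), above the empty socket. I'm inserting.

Emit:
jog_arm:
  offset:
    - [0,0,0.03]
    - [0,0,0.05]
    - [0,0,0.06]
    - [0,0,0.05]
    - [0,0,0.03]
    - [0,0,0.03]
    - [0,0,0.03]
    - [0,0,0.03]
    - [0,0,0.03]
    - [0,0,0]
  twist:
    - [0,0,0]
    - [0,0,0]
    - [0,0,0]
    - [0,0,0]
    - [0,0,0]
    - [0,0,0]
    - [0,0,0]
    - [0,0,0]
    - [0,0,0]
    - [0,0,0]
  jaw: [-0.3,-0.3,-0.3,-0.3,-0.3,-0.3,-0.3,-0.3,-0.3,-0.3]

```text
time_s: 28.78
eef_pos: [0.5676, 0.0241, 0.1285]
ee_rot: [-0.001, -0.01, 1.0, -0.0]
wrist_force: [-0.3, -0.1, -2.1]
gripper_width: 0.0554
grip_force: 4.1
```

```bash
python3 st.py
```

```text
28.775 pos [0.5676 0.0241 0.1285] yaw -178.86 z [-2.4e-03 -7.0e-04 -1.0e+00] q [ 0.043  0.317 -0.284  0.972 -0.001  0.023] w 0.05539358951378047 gf 4.052833691239357 F [-0.3 -0.1 -2.1]
```

In the socket with no resistance. I'm lowering to the floor, then opening.

Emit:
jog_arm:
  offset:
    - [0,0,0.02]
    - [0,0,0.02]
    - [0,0,0.01]
    - [0,0,0.006]
    - [0,0,0]
    - [0,0,0]
  twist:
    - [0,0,0]
    - [0,0,0]
    - [0,0,0]
    - [0,0,0]
    - [0,0,0]
    - [0,0,0]
  jaw: [-0.3,-0.3,-0.3,-0.3,-0.3,-0.3]

```text
time_s: 29.52
eef_pos: [0.5689, 0.0242, 0.1022]
ee_rot: [0.0, -0.01, 1.0, -0.0]
wrist_force: [-0.3, 1.3, -0.5]
gripper_width: 0.0557
grip_force: 4.1
```

```bash
python3 st.py
```

```text
29.525 pos [0.5689 0.0242 0.1022] yaw -178.85 z [ 5.e-04 -5.e-04 -1.e+00] q [ 0.043  0.34  -0.317  0.913 -0.001  0.023] w 0.05565827390714838 gf 4.052885994315147 F [-0.3  1.3 -0.5]
```

Emit:
jog_arm:
  offset:
    - [0,0,0.004]
    - [0,0,0.003]
    - [0,0,0]
  twist:
    - [0,0,0]
    - [0,0,0]
    - [0,0,0]
  jaw: [-0.3,-0.3,-0.3]

```text
time_s: 29.9
eef_pos: [0.5685, 0.0241, 0.0983]
ee_rot: [-0.0, -0.01, 1.0, -0.0]
wrist_force: [0.2, -0.6, -0.9]
gripper_width: 0.0557
grip_force: 4.1
```

Emit:
jog_arm:
  offset:
    - [0,0,0.002]
    - [0,0,0]
    - [0,0,0]
    - [0,0,0]
    - [0,0,0]
    - [0,0,-0.03]
    - [0,0,-0.06]
    - [0,0,-0.08]
    - [0,0,-0.08]
    - [0,0,-0.06]
    - [0,0,-0.03]
  twist:
    - [0,0,0]
    - [0,0,0]
    - [0,0,0]
    - [0,0,0]
    - [0,0,0]
    - [0,0,0]
    - [0,0,0]
    - [0,0,0]
    - [0,0,0]
    - [0,0,0]
    - [0,0,0]
  jaw: [-0.4,-0.6,-1,-1,-1,-1,-1,-1,-1,-1,-1]

```text
time_s: 31.28
eef_pos: [0.5695, 0.0243, 0.2704]
ee_rot: [0.002, -0.01, 1.0, -0.0]
wrist_force: [-0.4, 0.3, 0.8]
gripper_width: 0.0858
grip_force: 0.0
```

```bash
python3 st.py
python3 - <<'E'
from h import *
s=save('scene','s9')
cv2.imwrite('pics/c9.png',cv2.resize(s[140:340,120:460,::-1],(800,470),interpolation=cv2.INTER_CUBIC))
E
```

```text
31.275 pos [0.5695 0.0243 0.2704] yaw -178.85 z [ 3.6e-03 -4.0e-04 -1.0e+00] q [ 4.300e-02  2.410e-01 -5.400e-02  1.272e+00 -1.000e-03  2.300e-02] w 0.08578319850460747 gf 0.0 F [-0.4  0.3  0.8]
```

View pics/c9.png

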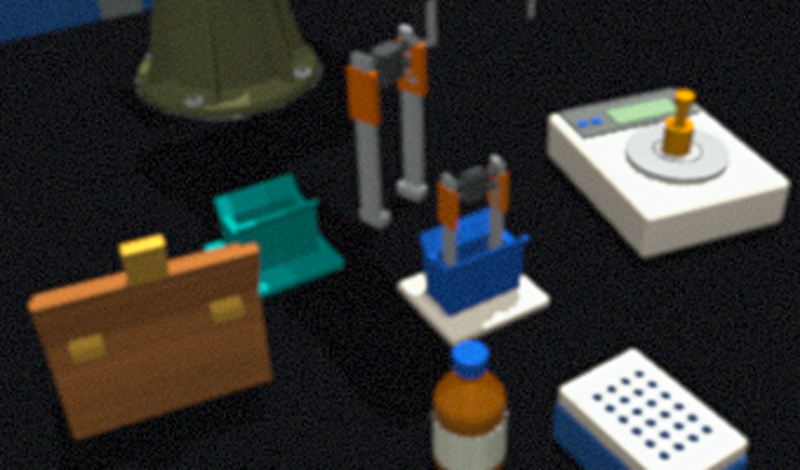

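The brass weight stands on the pan, the tongs are upright in the blue stand, the lid is open, and the bottle and rack haven't moved. I'm handing in.

```bash
python3 -c "
from rig import robot
print(robot.hand_in())"
```

```text
the job is handed in; nothing more can be done
None
```

I handed the job in at about 31 s of the 72 s allowed. The last camera view showed the brass weight upright in the middle of the pan, the small tongs upright in the blue stand, the lid open, and the rack and bottle in place; the steel weight was out of that view, and the hand-in returned no verdict.

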